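# Wedge the rocking document chest

## Task

The plywood document chest rocks because one of its feet is screwed in too far. Without picking anything up, push the loose wooden wedge, thin end first, in under that short foot until the chest no longer rocks, without shoving the chest along or disturbing the other things. Test it by pressing firmly (about 10 N) down on the lid corner right above that foot, push the wedge further if it still gives, and finish while still pressing that corner, with the chest standing level and its foot bearing on the wedge.

Things in the scene. Friction and masses are not known exactly. Their poses are not given: they have to be found in the camera images.
- chest: Loose plywood chest, 264 x 204 mm (x, y), about 2.3 kg, flat lid 126 mm and underside 36 mm above the table. Origin: on the table under its middle, z up. Four black ball feet, 28 mm across, at x = +-108, y = +-80 mm; the one at +x +y is too short. A parcel (135 x 105 x 55 mm high) is fixed on the lid at the opposite corner, centred at x = -55, y = -40 mm; the lid above the short foot is bare
- short_foot (a point): the point straight under the short foot, in the plane of the other feet's soles (on the table while the chest is level); axes as the chest's. The foot's sole hangs 8 to 14 mm (unknown) above it; the chest stands level on the other three feet until some 3 to 4 N on the lid above this foot tips the corner down by that gap
- press_spot (a point): the point on top of the lid (126 mm above the table) straight above the short foot, 24 mm in from the two edges of the lid; here the corner is pressed for the test
- wedge: Loose pale wooden wedge, 180 long (x), 60 mm wide (y), 0.16 kg; 27 mm thick at the blunt end (x = -90 mm), evenly down to 3 mm at the thin end (x = +90). Origin: centre of underside. Lies on the chest's +y side, thin end towards the short foot, up to 15 mm off line, 0.2 rad askew. Slides with about 1 N; once the foot meets it, 5 N seats it firm (friction holds it); over 12 N can shift the chest
- parcel: bystander: brown paper parcel, 160 x 120 x 75 mm high; origin at the centre of its underside
- jar: bystander: glass jar with lid, 64 mm across, 85 mm high; origin at the centre of its underside
- scraper: bystander: flat hand scraper lying on the table, along its x; origin under its middle
- spool: bystander: brown wooden twine spool, 52 mm across, 50 mm high, upright; origin at the centre of its underside
Things that resemble listed ones, but are neither listed nor needed, are in the scene too. What is shaped like the wedge but orange or yellow is not meant.

How it is judged:
At the end, for the whole second after the job is handed in: Fingers press the chest with over 5 N within 50 mm of the spot above the short foot, off the wedge; chest still, under 0.02 rad from level; wedge still, bearing over 1 N, with the foot within 32 mm of its centre line and 5 to 130 mm from its thin end (contact force between the fingers and chest above 5 N and horizontal distance between the grasp point and press_spot below 0.05 m and angle between chest's own z axis and vertical below 0.02 rad and contact force between wedge and chest above 1 N and x of short_foot in the frame of wedge between -0.04 and 0.085 m and y of short_foot in the frame of wedge between -0.032 and 0.032 m and contact force between the fingers and wedge below 0.2 N and linear speed of each of chest, wedge below 0.01 m/s and angular speed of chest below 0.05 rad/s); the arm keeps its last pose, push and grip.
It fails at once if the wedge is lifted off the table (origin over 20 mm high) (height (world z) of wedge above 0.02 m).
It fails at once if the chest is lifted (origin over 25 mm high) (height (world z) of chest above 0.025 m).
It fails at once if the chest is shoved more than 30 mm (distance of chest from where it was at the start of the episode above 0.03 m).
It fails at once if the chest is tipped by more than 0.3 rad (angle between chest's own z axis and vertical above 0.3 rad).
It fails at once if the parcel, jar, scraper or spool is moved more than 30 mm (distance of any of parcel, jar, scraper, spool from where it was at the start of the episode above 0.03 m).
It also fails if it takes over 61 s, if anything falls off the work surface, if the arm or the gripper's body presses on something with over 40 N, if the wrist force passes 120 N, or if a joint passes its speed limit or range.

## Robot

A 7-joint arm with a two-finger parallel gripper is mounted at the origin on the work surface. World frame = base frame: x ahead of the robot, y to its left, z up, the work surface at z = 0. Lengths are in m, angles in rad, forces in N, time in s.
With the tool pointing down it reaches from about 0.4 to 0.875 m from the base axis. Payload 19.3 kg.
Tool frame: the origin (TCP) lies midway between the tips of the shut fingers; the grasp point (between the pads) lies 19 mm behind it; z points along the fingers, y is the line along which they close (so a half turn about z gives the same grasp; the last joint's range is limited). The gripper opens to 85 mm and grips with 20 to 120 N. Pads are 22 mm wide; open, the fingers measure 114 mm over their backs; the gripper's body (76 mm by 85 mm) begins 54 mm behind the grasp point. The pads swing forward as they close: fully open they stand 13 mm farther back than shut.
Start: joints at [-1.22, 0.521, -0.036, 1.599, 0.021, 1.021, -0.113], TCP at [0.255, 0.57, 0.231] pointing down, gripper open.
Joint ranges: [-2.91, 2.91], [-0.3, 2.13], [-1.5, 1.42], [0.17, 2.43], [-1.26, 4.41], [0.16, 1.93], [-2.52, 2.52]. Speed limits (rad/s): [1.89, 1.89, 2.39, 2.39, 3.01, 3.01, 3.01].

## Interface

Orientations are given as [roll, pitch, yaw] about the fixed x, y, z axes, in that order (R = Rz(yaw) Ry(pitch) Rx(roll)).
In Python, from workcell import bot gives the robot as it stands.
- The arm moves only by the tool move_arm, never from a script. Its argument "moves" is a list that holds one entry, the list of rows, each a list of 7 numbers: the opening, from 0 (shut) to 1 (fully open), then the shift along the tool's x, y, z in units of 1000 mm (1.0 is 1000 mm), then the turn, a rotation vector about the tool's x, y, z in units of 2 pi rad (1.0 is 2 pi rad). A call has 1 to 5 rows; each row is the pose to reach, as a shift and turn from the pose commanded when the call began, along the tool's axes at that moment, turning the shorter way round; what a row does not reach only later rows make up. A row lasts 1/10 s, in which the tool goes at most 50 mm and 8.59 degrees, less where a joint would pass 70% of its speed; a pose out of reach is approached as far as the arm can. A call with a number of a shift or a turn outside -1 to 1 is refused whole. A call with a gripper value outside its range is refused whole. The fingers move at their own pace and stop on an object; "force" is the grip in N (left out, the last holds). Time passes only in rows, so rows that repeat a pose let the fingers close. It gives the time, the measured TCP pose, the force, the opening and the grip force at its end, in the units of the state.
- bot.observe(): the state, without advancing time (a new reading comes with each control period).
- bot.grab_frame(name): name is "scene" or "top" or "wrist"; returns the picture (480x640x3 uint8, red, green, blue); there is no depth.
- bot.camera_params(name): a dict with "vertical_fov" (degrees; the focal length in pixels is half the picture's height over the tangent of half this angle, whatever the lens; pixels are square), "cx", "cy" (the principal point, pixels), "R" (3x3) and "t" (3): a world point X has camera coordinates R X + t. Camera axes: x right, y down, z forward; pixel columns grow to the right and rows downward; lengths in m; the calibration is good to about 2 mm. A picture is of the moment at which its call begins: read the wrist's pose just before it. camera_params takes no time and is no camera call; for the wrist camera it gives the pose at the moment of the call.
- bot.job_done(): hands the job in; it is judged then, once.
The state is a dict: "clock": time; "qpos": joint angles; "qd": joint speeds; "joint_efforts": joint torques, N m; "position": TCP position; "tool_rot": TCP orientation; "force": force on the tool from outside, world axes, zero at the start; "moment": the same for the moment, N m; "grip_width": finger opening in m; "finger_force": force on a finger pad.
Only numpy, scipy, OpenCV 4.12 (cv2) and the standard library are available. Lean on these libraries where they do the work, as an engineer would, in place of code of your own. Each camera call takes 0.05 s, during which the arm holds its last target. There are 200 camera calls.

## Working session

There is one attempt and no reset: what is moved stays moved. The work goes in short steps, Python scripts to look and compute and a tool call to move; the robot and the scene stay as the last step left them, time stands still between calls to the robot, and variables do not carry over. Pictures are saved under pics/ and viewed, at most 10 in all, crops included, and the job is handed in when it is done.

Besides the shell and the picture viewer there is one more tool, called after "Request:" as a command line: name --argument value ..., lists and objects as JSON in quotes. move_arm: Moves the arm, as the interface text tells. Shifts and turns lie within -1 to 1; 1 stands for 1000 mm of shift or 2 pi rad of turn. Its arguments: {"type":"object","properties":{"moves":{"type":"array"},"force":{"type":"number"}},"required":["moves"]}

```bash
mkdir -p pics; python3 - <<'E'
from workcell import bot
import cv2,numpy as np
for n in ("scene","top"):
    im=bot.grab_frame(n); cv2.imwrite(f"pics/{n}0.png",im[:,:,::-1])
    p=bot.camera_params(n); print(n,p["vertical_fov"],p["cx"],p["cy"],np.round(p["R"],3).tolist(),np.round(p["t"],3))
s=bot.observe(); print(s["clock"],s["position"],s["tool_rot"],s["force"])
E
```

```text
scene 46.55285935752536 323.21915115783014 255.48323727715766 [[-0.77, 0.638, 0.013], [0.431, 0.535, -0.726], [-0.47, -0.554, -0.687]] [ 0.439 -0.17   1.596]
top 48.00550706607329 323.26283391599486 234.09544817241076 [[0.012, -1.0, -0.0], [-0.995, -0.012, -0.095], [0.095, 0.001, -0.995]] [-0.023  0.57   1.293]
0.1 [0.25519999 0.57019625 0.23080825] [-3.14059020e+00  6.02061752e-05  2.72080159e+00] [ 0.22285653 -0.06493571 -0.72000865]
```

View pics/top0.png

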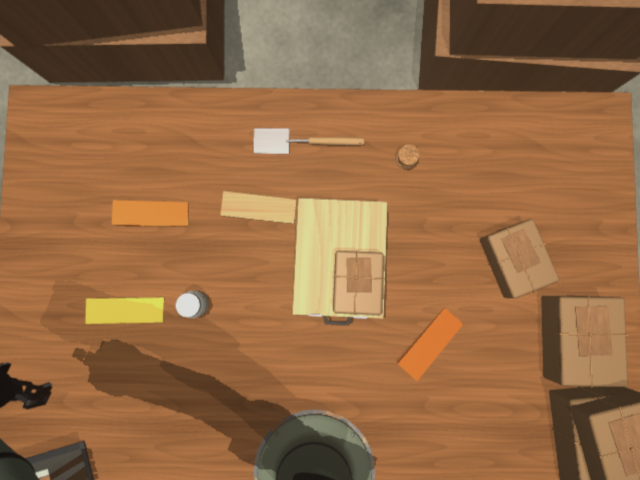

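View pics/scene0.png

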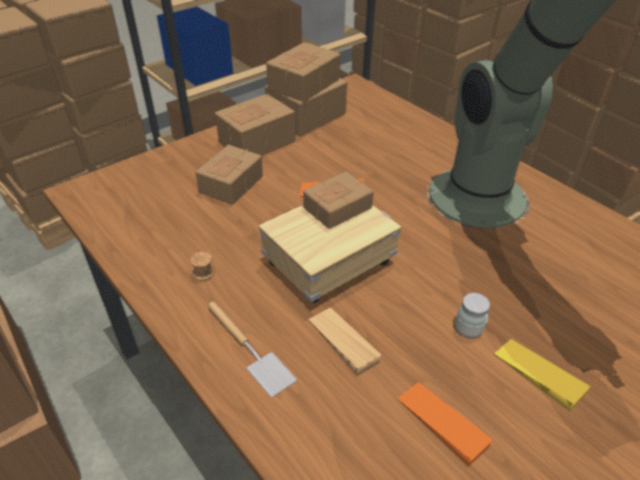

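The top view shows the chest lid with corners at about (299,198), (387,202), (384,318) and (293,317). The wedge spans (222,192) to (295,222), blunt end left (+y). The scraper is above it and the jar sits at (191,304). The scene view confirms the thin end faces the chest.

```bash
cat > h.py <<'E'
import numpy as np,cv2
from workcell import bot
def ray(p,uv,z):
    f=240/np.tan(np.radians(p["vertical_fov"])/2); R=np.array(p["R"]);t=np.array(p["t"])
    c=-R.T@t; d=R.T@np.array([(uv[0]-p["cx"])/f,(uv[1]-p["cy"])/f,1]); return c+d*(z-c[2])/d[2]
def proj(p,X):
    f=240/np.tan(np.radians(p["vertical_fov"])/2); c=np.array(p["R"])@X+np.array(p["t"]); return c[:2]/c[2]*f+[p["cx"],p["cy"]]
E
python3 - <<'E'
from h import *
p=bot.camera_params("top"); im=cv2.imread("pics/top0.png")
cv2.imwrite("pics/crop1.png",cv2.resize(im[180:330,210:400],None,fx=4,fy=4,interpolation=cv2.INTER_CUBIC))
for n,uv,z in [("TL",(299,198),.126),("TR",(387,202),.126),("BR",(384,318),.126),("BL",(293,317),.126),("wb1",(222,192),.027),("wb2",(221,216),.027),("wt1",(297,199),.003),("wt2",(294,222),.003),("jar",(190,304),.085),("scr",(272,141),0),("spool",(408,157),.05)]: print(n,ray(p,uv,z).round(4))
E
```

```text
TL [0.6427 0.0398 0.126 ]
TR [ 0.636  -0.1608  0.126 ]
BR [ 0.3744 -0.1544  0.126 ]
BL [0.374  0.0487 0.126 ]
wb1 [0.6714 0.2348 0.027 ]
wb2 [0.6117 0.2355 0.027 ]
wt1 [0.6602 0.0507 0.003 ]
wt2 [0.602  0.0572 0.003 ]
jar [0.3984 0.2897 0.085 ]
scr [0.8088 0.1169 0.    ]
spool [ 0.7596 -0.2208  0.05  ]
```

View pics/crop1.png

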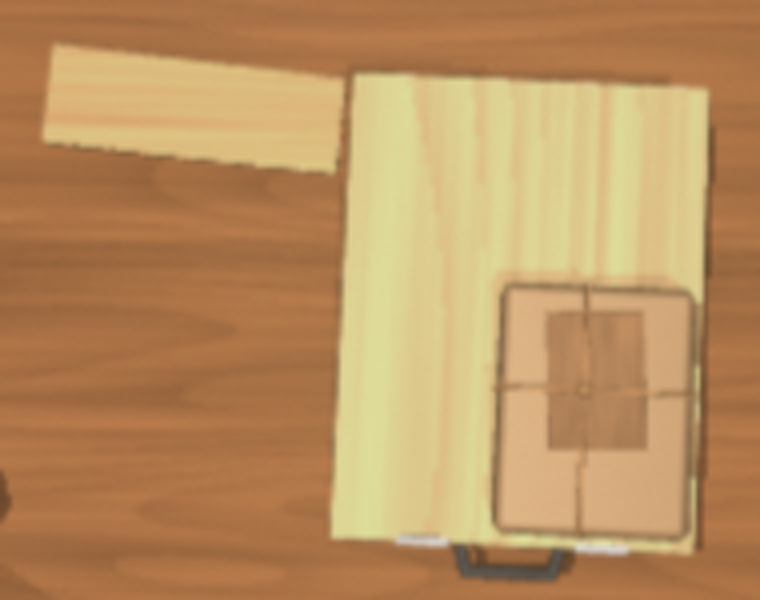

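The crop refines the corners. Chest: (297.6,197.9), (386.6,201.6), (382.9,317.6), (292.4,314.1). Wedge: (223.1,190.6), (220.4,214.6), (295.9,199.1), (293.4,222.9).

```bash
python3 - <<'E'
from h import *
p=bot.camera_params("top")
r=lambda uv,z: ray(p,uv,z)[:2]
C=[r(u,.126) for u in [(297.6,197.9),(386.6,201.6),(382.9,317.6),(292.4,314.1)]]
m=np.mean(C,0); ex=C[0]-C[3]+C[1]-C[2]; ey=C[0]-C[1]+C[3]-C[2]; a=(np.arctan2(ex[1],ex[0])+np.arctan2(-ey[0],ey[1]))/2
Rm=np.array([[np.cos(a),-np.sin(a)],[np.sin(a),np.cos(a)]])
print("chest",m,a,np.linalg.norm(ex)/2,np.linalg.norm(ey)/2,"foot",m+Rm@[.108,.08],"foot+x-y",m+Rm@[.108,-.08])
b1,b2,t1,t2=r((223.1,190.6),.027),r((220.4,214.6),.027),r((295.9,199.1),.003),r((293.4,222.9),.003)
B=(b1+b2)/2;T=(t1+t2)/2;d=T-B
print("B",B,"T",T,"len",np.linalg.norm(d),"yaw",np.arctan2(d[1],d[0]),np.linalg.norm(b1-b2),np.linalg.norm(t1-t2))
d/=np.linalg.norm(d); f=m+Rm@[.108,.08]; v=f-T; print("along",v@d,"lat",v@np.array([-d[1],d[0]]), "chest -y dir", Rm@[0,-1])
s=bot.observe();from scipy.spatial.transform import Rotation as Ro
print(Ro.from_euler('xyz',s["tool_rot"]).as_matrix().round(3),s["position"])
E
```

```text
chest [ 0.50887752 -0.05464926] -0.02819527996330147 0.26223509069104733 0.2026001128445501 foot [0.61908991 0.02227426] foot+x-y [ 0.61457927 -0.13766215]
B [0.64508607 0.23463971] T [0.62976899 0.05602749] len 0.1792677890077662 yaw -1.6563430658829912 0.059984154614264165 0.060422069483615955
along 0.03454224555018043 lat -0.007756067128833042 chest -y dir [-0.02819154 -0.99960254]
[[-0.913  0.408 -0.   ]
 [ 0.408  0.913 -0.001]
 [-0.    -0.001 -1.   ]] [0.25519999 0.57019625 0.23080825]
```

```bash
cat >> h.py <<'E'
from scipy.spatial.transform import Rotation as Ro
def plan(pos,yaw):
    s=bot.observe(); R0=Ro.from_euler('xyz',s["tool_rot"]); R1=Ro.from_euler('xyz',[np.pi,0,yaw])
    print("t",s["clock"],"pos",s["position"].round(4) if hasattr(s["position"],'round') else s["position"],"F",np.round(s["force"],2),"w",s["grip_width"])
    print("shift",(R0.inv().apply(np.array(pos)-s["position"])).round(4),"turn",((R0.inv()*R1).as_rotvec()/2/np.pi).round(4))
E
python3 -c "
from h import *
plan([.649,.2795,.2],1.485)"
```

```text
t 0.1 pos [0.2552 0.5702 0.2308] F [ 0.22 -0.06 -0.72] w 0.08551195947345855
shift [-0.4782 -0.1044  0.0309] turn [-1.000e-04  1.000e-04  1.967e-01]
```

Request:
move_arm --moves '[[[0.35, -0.478, -0.104, 0.0, 0, 0, 0.197], [0.35, -0.478, -0.104, 0.0, 0, 0, 0.197], [0.35, -0.478, -0.104, 0.0, 0, 0, 0.197], [0.35, -0.478, -0.104, 0.0, 0, 0, 0.197], [0.35, -0.478, -0.104, 0.0, 0, 0, 0.197]]]' --force 20

```text
clock: 0.6
position: [0.4579, 0.4207, 0.2312]
tool_rot: [-3.141, 0.0, 1.965]
force: [-0.3, 1.1, 0.3]
grip_width: 0.03
finger_force: 0.0
```

```bash
python3 -c "
from h import *
plan([.649,.2795,.2],1.485)"
```

```text
t 0.6 pos [0.4579 0.4207 0.2312] F [-0.31  1.09  0.26] w 0.029950714305224745
shift [-0.2037  0.1223  0.0312] turn [-0.      0.      0.0764]
```

Request:
move_arm --moves '[[[0.35, -0.2, 0.12, 0.02, 0, 0, 0.076], [0.35, -0.2, 0.12, 0.02, 0, 0, 0.076], [0.35, -0.2, 0.12, 0.02, 0, 0, 0.076], [0.35, -0.2, 0.12, 0.02, 0, 0, 0.076], [0.35, -0.2, 0.12, 0.02, 0, 0, 0.076]]]'

```text
clock: 1.1
position: [0.6471, 0.2816, 0.2105]
tool_rot: [3.142, 0.002, 1.49]
force: [-0.3, -0.3, 0.2]
grip_width: 0.0298
finger_force: 0.0
```

Request:
move_arm --moves '[[[0.35, 0, 0, 0, 0, 0, 0], [0.35, 0, 0, 0, 0, 0, 0]]]'

```text
clock: 1.3
position: [0.6451, 0.284, 0.2105]
tool_rot: [-3.141, 0.001, 1.492]
force: [-0.8, 0.6, 0.2]
grip_width: 0.0301
finger_force: 0.0
```

```bash
python3 - <<'E'
from h import *
plan([.649,.2795,.01],1.485)
im=bot.grab_frame("wrist"); cv2.imwrite("pics/w1.png",im[:,:,::-1])
E
```

```text
t 1.3 pos [0.6451 0.284  0.2105] F [-0.84  0.6   0.2 ] w 0.030057134104585704
shift [-0.0041  0.0045  0.2005] turn [-0.0002  0.0001  0.0011]
```

View pics/w1.png

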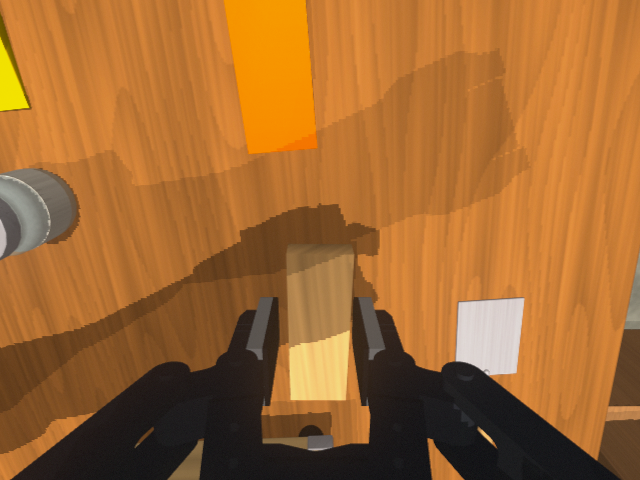

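The wrist view shows the wedge between the fingers, its blunt end at the top at (288,246) to (354,246) and its thin end at (291,400) to (347,400). The chest's foot is at (311,432), with the orange lookalike behind.

```bash
python3 - <<'E'
from h import *
p=bot.camera_params("wrist")
for uv,z in [((288,247),.027),((354,247),.027),((291,400),.003),((347,400),.003),((275,153),.01),((283,150),.03),((311,432),.02)]: print(uv,ray(p,uv,z).round(4))
E
```

```text
(288, 247) [0.6178 0.2457 0.027 ]
(354, 247) [0.6755 0.2412 0.027 ]
(291, 400) [0.6009 0.0591 0.003 ]
(347, 400) [0.6616 0.0545 0.003 ]
(275, 153) [0.6135 0.3254 0.01  ]
(283, 150) [0.6224 0.3298 0.03  ]
(311, 432) [0.6206 0.0303 0.02  ]
```

Request:
move_arm --moves '[[[0.35, -0.002, 0.004, 0.05, 0, 0, 0.001], [0.35, -0.002, 0.004, 0.1, 0, 0, 0.001], [0.35, -0.002, 0.004, 0.15, 0, 0, 0.001], [0.35, -0.002, 0.004, 0.18, 0, 0, 0.001], [0.35, -0.002, 0.004, 0.2, 0, 0, 0.001]]]'

```text
clock: 1.85
position: [0.6469, 0.2835, 0.0089]
tool_rot: [-3.139, 0.001, 1.489]
force: [-0.6, -0.1, 0.6]
grip_width: 0.0299
finger_force: 0.0
```

Request:
move_arm --moves '[[[0.35, 0, 0, 0, 0, 0, 0], [0.35, 0, 0, 0, 0, 0, 0], [0.35, 0, 0, 0, 0, 0, 0]]]'

```text
clock: 2.15
position: [0.6498, 0.283, 0.0135]
tool_rot: [3.139, -0.002, 1.487]
force: [0.0, -1.0, -0.1]
grip_width: 0.0299
finger_force: 0.0
```

Request:
move_arm --moves '[[[0.35, -0.012, 0, 0.001, 0, 0, 0], [0.35, -0.022, 0, 0.001, 0, 0, 0], [0.35, -0.03, 0, 0.001, 0, 0, 0], [0.35, -0.037, 0, 0.001, 0, 0, 0], [0.35, -0.044, 0, 0.001, 0, 0, 0]]]'

```text
clock: 2.65
position: [0.6453, 0.2381, 0.0106]
tool_rot: [3.141, -0.001, 1.487]
force: [0.7, 2.0, 2.0]
grip_width: 0.0299
finger_force: 0.9
```

Request:
move_arm --moves '[[[0.35, -0.008, 0, 0, 0, 0, 0], [0.35, -0.016, 0, 0, 0, 0, 0], [0.35, -0.024, 0, 0, 0, 0, 0], [0.35, -0.032, 0, 0, 0, 0, 0], [0.35, -0.04, 0, 0, 0, 0, 0]]]'

```text
clock: 3.15
position: [0.6417, 0.198, 0.0103]
tool_rot: [3.142, 0.0, 1.487]
force: [-0.5, 1.6, 1.9]
grip_width: 0.0297
finger_force: 1.0
```

```bash
python3 - <<'E'
from h import *
plan([.649,.2795,.01],1.485)
im=bot.grab_frame("scene"); cv2.imwrite("pics/s1.png",cv2.resize(im[180:420,200:520,::-1],None,fx=2,fy=2))
E
```

```text
t 3.15 pos [0.6417 0.198  0.0103] F [-0.51  1.56  1.89] w 0.029747274144573805
shift [0.0818 0.0004 0.0003] turn [0.     0.     0.0003]
```

View pics/s1.png

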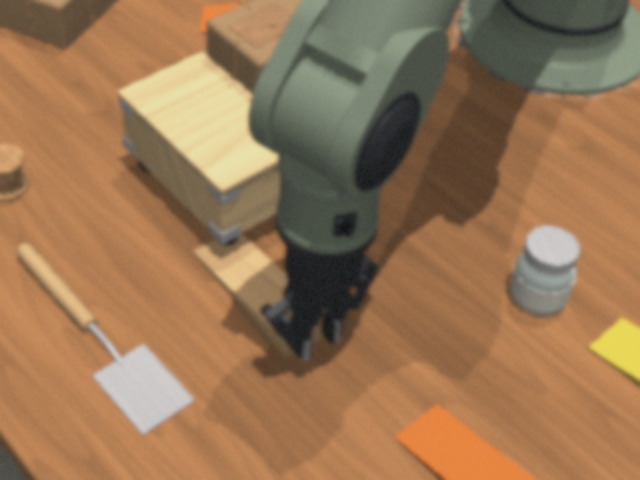

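The wedge's thin end has slid under the short-foot corner at (228,237), with the fingers at its blunt end. I'll continue slowly.

Request:
move_arm --moves '[[[0.35, -0.004, 0, 0, 0, 0, 0], [0.35, -0.008, 0, 0, 0, 0, 0], [0.35, -0.012, 0, 0, 0, 0, 0], [0.35, -0.016, 0, 0, 0, 0, 0], [0.35, -0.018, 0, 0, 0, 0, 0]]]'

```text
clock: 3.7
position: [0.6402, 0.1802, 0.0103]
tool_rot: [-3.141, 0.0, 1.487]
force: [-0.4, 1.8, 1.1]
grip_width: 0.03
finger_force: 0.8
```

Request:
move_arm --moves '[[[0.35, -0.002, 0, 0, 0, 0, 0], [0.35, -0.004, 0, 0, 0, 0, 0], [0.35, -0.006, 0, 0, 0, 0, 0]]]'

```text
clock: 4.0
position: [0.6397, 0.1754, 0.0103]
tool_rot: [3.142, -0.001, 1.487]
force: [0.6, 6.0, -0.8]
grip_width: 0.03
finger_force: 3.5
```

Request:
move_arm --moves '[[[0.35, -0.002, 0, 0, 0, 0, 0], [0.35, -0.004, 0, 0, 0, 0, 0], [0.35, -0.006, 0, 0, 0, 0, 0]]]'

```text
clock: 4.3
position: [0.6395, 0.1702, 0.0103]
tool_rot: [3.141, -0.002, 1.488]
force: [2.7, 9.2, -1.4]
grip_width: 0.0297
finger_force: 4.5
```

Request:
move_arm --moves '[[[0.35, 0, 0, 0, 0, 0, 0], [0.35, 0, 0, 0, 0, 0, 0]]]'

```text
clock: 4.5
position: [0.6394, 0.1697, 0.0103]
tool_rot: [3.141, -0.001, 1.488]
force: [1.6, 5.4, -1.1]
grip_width: 0.0295
finger_force: 3.1
```

```bash
python3 - <<'E'
from h import *
plan([.649,.2795,.01],1.485)
im=bot.grab_frame("top"); cv2.imwrite("pics/t1.png",cv2.resize(im[180:330,210:400,::-1],None,fx=4,fy=4,interpolation=cv2.INTER_CUBIC))
E
```

```text
t 4.5 pos [0.6394 0.1697 0.0103] F [ 1.57  5.36 -1.15] w 0.029453028543895608
shift [0.1103 0.0004 0.0004] turn [ 0.0001 -0.0002  0.0004]
```

View pics/t1.png

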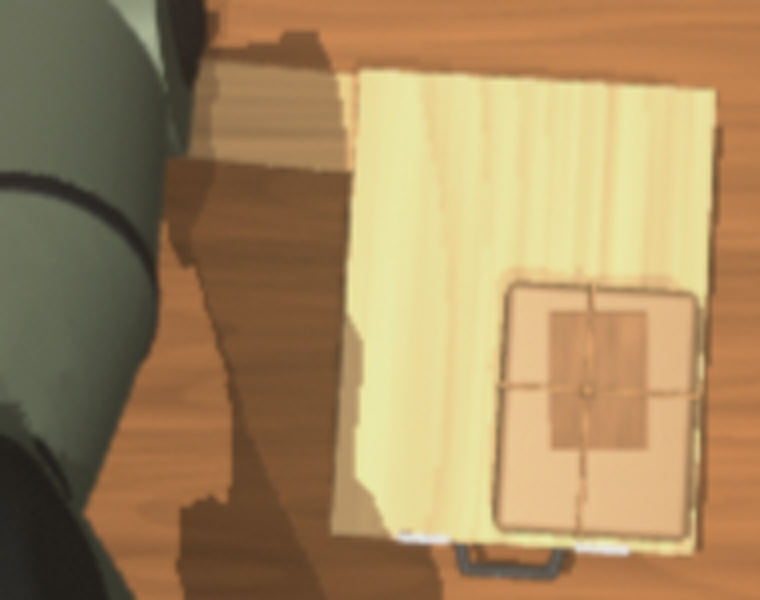

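The chest's short-foot lid corner moved from crop (352,73) to (358,70), about 3 mm, and the wedge is seated beneath it. Next I withdraw and go to press.

Request:
move_arm --moves '[[[0.35, 0.015, 0, 0, 0, 0, 0], [0.35, 0.03, 0, 0, 0, 0, 0], [0.2, 0.03, 0, -0.05, 0, 0, 0], [0, 0.03, 0, -0.1, 0, 0, 0], [0, 0.03, 0, -0.14, 0, 0, 0]]]'

```text
clock: 5.05
position: [0.6419, 0.2, 0.1529]
tool_rot: [3.141, -0.0, 1.488]
force: [0.4, 0.7, -0.1]
grip_width: -0.0001
finger_force: 0.0
```

```bash
python3 - <<'E'
from h import *
plan([.62,.02,.16],1.485)
E
```

```text
t 5.05 pos [0.6419 0.2    0.1529] F [ 0.45  0.69 -0.06] w -7.080576811057057e-05
shift [-0.1812 -0.0069 -0.0072] turn [ 0.0002 -0.      0.0005]
```

Request:
move_arm --moves '[[[0, -0.045, -0.002, -0.008, 0, 0, 0], [0, -0.09, -0.004, -0.008, 0, 0, 0], [0, -0.135, -0.006, -0.008, 0, 0, 0], [0, -0.18, -0.007, -0.008, 0, 0, 0], [0, -0.18, -0.007, -0.008, 0, 0, 0]]]'

```text
clock: 5.55
position: [0.6193, 0.0137, 0.1589]
tool_rot: [3.141, 0.003, 1.48]
force: [0.5, 0.3, 0.5]
grip_width: 0.0
finger_force: 0.0
```

Request:
move_arm --moves '[[[0, 0, 0, 0.012, 0, 0, 0], [0, 0, 0, 0.022, 0, 0, 0], [0, 0, 0, 0.027, 0, 0, 0], [0, 0, 0, 0.03, 0, 0, 0]]]'

```text
clock: 5.95
position: [0.6194, 0.021, 0.1271]
tool_rot: [-3.14, 0.0, 1.488]
force: [0.1, -0.4, -0.5]
grip_width: 0.0002
finger_force: 0.0
```

Request:
move_arm --moves '[[[0, 0, 0, 0.002, 0, 0, 0], [0, 0, 0, 0.002, 0, 0, 0]]]'

```text
clock: 6.15
position: [0.6198, 0.0204, 0.1263]
tool_rot: [3.142, -0.0, 1.488]
force: [-0.1, -0.6, 0.4]
grip_width: -0.0001
finger_force: 0.0
```

Request:
move_arm --moves '[[[0, 0, 0, 0.002, 0, 0, 0], [0, 0, 0, 0.002, 0, 0, 0]]]'

```text
clock: 6.35
position: [0.6202, 0.0203, 0.1258]
tool_rot: [3.14, -0.001, 1.487]
force: [-6.3, 1.6, 21.6]
grip_width: -0.0003
finger_force: 10.7
```

Request:
move_arm --moves '[[[0, 0, 0, -0.0005, 0, 0, 0], [0, 0, 0, -0.0005, 0, 0, 0], [0, 0, 0, -0.0005, 0, 0, 0]]]'

```text
clock: 6.65
position: [0.6202, 0.0203, 0.1259]
tool_rot: [3.14, -0.001, 1.487]
force: [-3.9, 1.3, 14.7]
grip_width: -0.0001
finger_force: 7.5
```

Request:
move_arm --moves '[[[0, 0, 0, 0, 0, 0, 0], [0, 0, 0, 0, 0, 0, 0], [0, 0, 0, 0, 0, 0, 0], [0, 0, 0, 0, 0, 0, 0], [0, 0, 0, 0, 0, 0, 0]]]'

```text
clock: 7.15
position: [0.6201, 0.0203, 0.1259]
tool_rot: [3.14, -0.001, 1.487]
force: [-4.5, 1.3, 14.8]
grip_width: -0.0001
finger_force: 7.5
```

The corner holds firm at 15–22 N: the lid stays at 126 mm and doesn't give. Handing in.

```bash
python3 -c "
from workcell import bot
print(bot.job_done())"
```

```text
the job is handed in; nothing more can be done
None
```

I pushed the wedge in under the short foot until it seated (about 9 N) and handed the job in still pressing that lid corner at about 15 N. The lid held at 126 mm and didn't give at up to 22 N. The chest shifted only about 3 mm, and no verdict came back.

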